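# Start the shock recorder and close the shipping carton

### The arm

A 6-joint arm with a two-finger parallel gripper is mounted at the origin on the work surface. World frame = base frame: x ahead of the robot, y to its left, z up, the work surface at z = 0. Lengths are in m, angles in rad, forces in N, time in s.
With the tool pointing down it reaches from about 0.275 to 0.75 m from the base axis. Payload 10.2 kg.
Tool frame: the origin (TCP) lies midway between the tips of the shut fingers; the grasp point (between the pads) lies 19 mm behind it; z points along the fingers, y is the line along which they close (so a half turn about z gives the same grasp; the last joint's range is limited). The gripper opens to 88 mm and grips with 3 to 60 N. Pads are 18 mm wide; open, the fingers measure 123 mm over their backs; the gripper's body (75 mm by 187 mm) begins 45 mm behind the grasp point.
Start: joints at [1.11, 0.313, 1.498, -0, 1.331, -0.223], TCP at [0.124, 0.51, 0.207] pointing down, gripper open.
Joint ranges: [-2.94, 2.94], [-0.97, 2.17], [0.19, 2.56], [-1.23, 4.37], [0.02, 3.11], [-2.88, 2.88]. Speed limits (rad/s): [2.39, 2.39, 3.01, 3.14, 3.14, 3.14].

### API

Orientations are given as a unit quaternion [x, y, z, w].
In Python, from cell import robot, eyes, order, spotter gives the robot as it stands. The module is installed in compiled form; this text tells all that it offers.
- The arm moves only by the tool move_arm, never from a script. Its argument "targets" is a list that holds one entry, the list of rows, each a list of 7 numbers: the finger opening in m, from 0 to 0.0881, then the shift along the tool's x, y, z in m, then the turn, a rotation vector about the tool's x, y, z in degrees. A call has 1 to 12 rows; each row shifts and turns the commanded pose from where the row before left it, along the tool's axes as they then stand; what a row does not reach is not made up. A row lasts 1/10 s, in which the tool goes at most 50 mm and 8.59 degrees, less where a joint would pass 70% of its speed; a pose out of reach is approached as far as the arm can. A call is refused whole if a number of a shift passes 0.05 or a number of a turn 8.59, either way. A call with a gripper value outside its range is refused whole. The fingers move at their own pace and stop on an object; the grip force is fixed at half the most. Time passes only in rows, so rows that do not move let the fingers close. It gives the time, the measured TCP pose, the force, the opening and the grip force at its end, in the units of the state.
- robot.get_obs(): the state, without advancing time (a new reading comes with each control period).
- eyes.capture(name): name is "scene" or "top" or "wrist"; returns (picture, depth): 420x560x3 uint8, blue, green, red; 420x560 float32, m along the optical axis (not along the pixel's ray), 0 where there is no reading.
- eyes.camera_params(name): a dict with "vfov" (degrees; the focal length in pixels is half the picture's height over the tangent of half this angle, whatever the lens; pixels are square), "cx", "cy" (the principal point, pixels), "origin" and "orientation" of the camera in the world. Camera axes: x right, y up, looking along -z (the intrinsics and any distortion apply to the point x, -y, -z); pixel columns grow to the right and rows downward; lengths in m; the calibration is good to about 2 mm. A picture is of the moment at which its call begins: read the wrist's pose just before it. camera_params takes no time and is no camera call; for the wrist camera it gives the pose at the moment of the call.
- order.finish_job(): hands the job in; it is judged then, once.
Trained networks look in the newest picture that a camera, given by its name, has taken for a name from the list of things; names that differ only in an ending like _2 or _b are one class to them, and where a whole thing is asked for, a point or a joint stands for the part that bears it (a point fixed in the world has none). Each returns a list of dicts, best first, with "score" (0 to 1); they miss things now and then, are a little off and sometimes report something else, mostly with a low value. They report only what shows in the picture. A call takes as long as a camera call. They do not tell look-alikes from the thing itself.
- spotter.look_for(thing, camera): "location" ([x, y, z] in m, in the coordinates of the camera as it stood for that picture, good to about 4 mm: the middle of the surface that is visible of it).
- spotter.outline_of(thing, camera): "mask" (420x560 bool, what is visible of it).
- spotter.place_of(thing, camera): "location" ([x, y, z] in m, in the coordinates of the camera as it stood for that picture, good to about 4 mm: a listed point, or the origin of a listed thing).
The state is a dict: "clock": time; "joint_positions": joint angles; "qd": joint speeds; "joint_efforts": joint torques, N m; "tcp_pos": TCP position; "tcp_rot": TCP orientation; "force": force on the tool from outside, world axes, zero at the start; "torque": the same for the moment, N m; "gripper_width": opening from 0.0 (shut) to 1.0 (fully open); "finger_force": force on a finger pad.
Only numpy, scipy, OpenCV 4.12 (cv2) and the standard library are available. Lean on these libraries where they do the work, as an engineer would, in place of code of your own. Each camera call takes 0.05 s, during which the arm holds its last target. There are 200 camera calls.

### The job

Take the square-handled stylus from the wooden tool stand and with its tip push the round recessed start button of the shock recorder, which lies in the open carton, fully down for a moment, without pressing the square button. Then fold the carton shut, the short flap first and the long flap down flat over it. In the end the stylus stands again, released, in its hole in the stand, and the cup, the other two tools and the wooden cone are left undisturbed.

Things in the scene. Friction and masses are not known exactly. Their poses are not given: they have to be found in the camera images.
- stylus: Stylus, loose, 50 g: wooden handle of square section 16 x 16 mm (sides along its x and y), 6 to 76 mm above its origin; brass collar 24 mm wide, 0 to 6 mm; blunt steel shank 7 mm thick, reaching 42 mm below. Origin: centre of the collar's underside, z up. It starts upright in any of the stand's three holes, collar resting on the stand, handle turned up to 20 degrees from the stand's sides.
- stylus_tip (a point): Tip (lower end) of the stylus, 42 mm below the stylus origin.
- stand: Fixed dark wooden block, 184 mm (its x) x 56 mm (its y) x 50 mm high, with three vertical through holes 14 mm in diameter at x = -62, 0 and +62 mm, y = 0. Origin: centre of the underside. Each hole holds one tool.
- punch_a: Bystander tool in the stand: round wooden handle 14 mm thick with a mushroom head 30 mm wide, top 77 mm above its origin under the 24 mm collar. Leave it standing there.
- punch_b: Bystander tool in the stand: short bulbous round wooden handle up to 26 mm thick, top 52 mm above its origin under the 24 mm collar. Leave it standing there.
- carton: Fixed cardboard carton, outer 158 mm (its x) x 208 mm (its y), walls 4 mm, inner floor at 40 mm, rim at 110 mm above the table (115 mm on the long flap's side). Origin: centre of the underside on the table. Short flap hinged on the -y wall, long flap on the +y wall, both hinges along the carton's x. Yaw within 20 degrees of 0.
- short_flap (a joint): Angle of the short flap (rad): 0 = folded flat and closed, 1.57 = upright, more = leaning outwards (it starts at 1.8 to 2.3; stop at 2.5). Board 158 mm wide, 90 mm from hinge to free edge, 5 mm thick, 25 g; a stiff fold (0.05 N m) keeps it where it is left.
- short_flap_hinge (a point): Middle of the short flap's hinge line (y = -104 mm, z = 112.5 mm in the carton).
- short_flap_edge (a point): Middle of the short flap's free edge; moves with the flap.
- long_flap (a joint): Angle of the long flap (rad), counted as for the short flap (0 = closed; starts at 1.8 to 2.3). Board 158 mm wide, 130 mm long, 5 mm thick, 35 g, same stiff fold. Closed, it lies over the short flap's free end.
- long_flap_hinge (a point): Middle of the long flap's hinge line (y = +104 mm, z = 117.5 mm in the carton).
- long_flap_edge (a point): Middle of the long flap's free edge; moves with the flap.
- recorder: Shock recorder: fixed grey box 84 mm (its x) x 46 mm (its y) x 28 mm on the carton's inner floor, top 68 mm above the table, in either half of the carton (the cup in the other), turned any way. Origin: centre of its underside. Two wells in its top, 8 mm deep to the button: round, 16 mm wide, at x = +20 mm; square, 16 mm, at x = -26 mm; a flat display window between.
- start_button (a joint): Travel of the round start button (m): 0 = up, 0.005 = fully down. Spring: 1.5 N to start, 4 N fully down; springs back.
- start_top (a point): Centre of the start button's top face (12 mm in diameter), 8 mm below the recorder's top when up.
- erase_button (a joint): Travel of the square erase button (m): 0 = up, 0.005 = down, same spring. Must not be pressed.
- erase_top (a point): Centre of the erase button's top face (12 x 12 mm), 8 mm below the recorder's top.
- cup: Bystander: silver cup, loose, about 0.25 kg, 72 mm across the rim, 60 mm high, standing on the carton's inner floor beside the recorder (rim 100 mm above the table). Origin: centre of its underside. Leave it standing there.
- cone: Bystander: wooden forming cone, loose, 68 mm wide at the foot, 180 mm high, standing on the bench. Origin: centre of its underside. Leave it standing.
Not all that is in view belongs to the job. What is shaped like the stylus but blue or pink is not meant.

How it is judged:
On the way, in this order (a step that is already met when the one before it is completed fails the run):
1. the start button is held down (at least 4 of its 5 mm) by the stylus, both flaps still open (value of joint start_button above 0.004 m and contact force between stylus and start_button above 0.5 N and value of joint each of short_flap, long_flap above 0.8 rad), for 0.1 s.
2. the short flap is folded down (under 0.12 rad) while the long flap is still open (value of joint short_flap below 0.12 rad and value of joint long_flap above 0.5 rad), for 0.1 s.
3. the long flap is folded down over it (both under 0.12 rad) (value of joint each of short_flap, long_flap below 0.12 rad), for 0.1 s.
At the end, for the whole second after the job is handed in: Both flaps lie closed (under 0.12 rad), the start button has sprung back, the stylus stands at rest in its hole in the stand (collar within 6 mm of the stand's top, tilt under 0.15 rad), and the cup and cone stand upright (all of step 3 and angle between stylus's own z axis and vertical below 0.15 rad and z of stylus in the frame of stand between 0.045 and 0.056 m and x of stylus in the frame of stand between -0.075 and 0.075 m and y of stylus in the frame of stand between -0.012 and 0.012 m and linear speed of stylus below 0.02 m/s and value of joint start_button below 0.002 m and angle between each of cup, cone's own z axis and vertical below 0.3 rad); the robot touches nothing.
It fails at once if the square erase button is pressed (more than 2.5 mm) (value of joint erase_button above 0.0025 m).
It fails at once if the cup is shifted by more than 20 mm or tipped by more than 0.3 rad (distance of cup from where it was at the start of the episode above 0.02 m or angle between cup's own z axis and vertical above 0.3 rad).
It fails at once if one of the other two tools is shifted by more than 20 mm (distance of any of punch_a, punch_b from where it was at the start of the episode above 0.02 m).
It fails at once if the wooden cone is shifted by more than 30 mm or tipped (distance of cone from where it was at the start of the episode above 0.03 m or angle between cone's own z axis and vertical above 0.3 rad).
It also fails if it takes over 58 s, if anything falls off the work surface, if the arm or the gripper's body presses on something with over 40 N, if the wrist force passes 120 N, or if a joint passes its speed limit or range.

## Working session

There is one attempt and no reset: what is moved stays moved. The work goes in short steps, Python scripts to look and compute and a tool call to move; the robot and the scene stay as the last step left them, time stands still between calls to the robot, and variables do not carry over. Pictures are saved under pics/ and viewed, at most 10 in all, crops included, and the job is handed in when it is done.

Besides the shell and the picture viewer there is one more tool, called after ">>>" as name([rows], argument=value, ...), one row to a line, values as JSON. move_arm: Moves the arm, as the interface text tells. Its arguments: {"type":"object","properties":{"targets":{"type":"array","items":{"type":"array","items":{"type":"array","items":{"type":"number"}}}}},"required":["targets"]}

```bash
mkdir -p pics; cat > h.py <<'E'
import numpy as np, cv2
from cell import robot, eyes, order, spotter
from scipy.spatial.transform import Rotation as R
def P(n):
    p=eyes.camera_params(n); o=p['orientation']
    return p,np.array(p['origin']),R.from_quat(o)
def world(n,loc):
    p,o,r=P(n); return o+r.apply(loc)
def cloud(n,d):
    p,o,r=P(n); h,w=d.shape; f=h/2/np.tan(np.radians(p['vfov'])/2)
    v,u=np.mgrid[:h,:w]; 
    c=np.stack([(u-p['cx'])/f*d,-(v-p['cy'])/f*d,-d],-1)
    return o+r.apply(c.reshape(-1,3)).reshape(h,w,3)
def proj(n,X):
    p,o,r=P(n); f=210/np.tan(np.radians(p['vfov'])/2)
    c=r.inv().apply(np.array(X)-o); return np.array([p['cx']+f*c[0]/-c[2],p['cy']-f*c[1]/-c[2]])
E
python3 - <<'E'
from h import *
for n in ['scene','top']:
    print({k:v for k,v in eyes.camera_params(n).items()})
    im,d=eyes.capture(n); cv2.imwrite(f'pics/{n}0.png',im); np.save(n+'0.npy',d)
    for t in ['stylus','stand','punch_a','punch_b','carton','short_flap_hinge','short_flap_edge','long_flap_hinge','long_flap_edge','recorder','start_top','erase_top','cup','cone']:
        for x in spotter.place_of(t,n)[:4]:
            w=world(n,x['location']); print(t,round(x['score'],2),w.round(3),proj(n,w).round())
print(robot.get_obs())
E
```

```text
{'vfov': 48.66377660693501, 'cx': 277.43852935917386, 'cy': 207.55183376581502, 'origin': array([ 0.99255386, -0.69596825,  0.83401237]), 'orientation': array([0.3605223 , 0.10499899, 0.26588901, 0.88786368])}
stylus 0.84 [ 0.619 -0.304  0.039] [227. 292.]
stylus 0.8 [ 0.572 -0.221  0.04 ] [233. 254.]
stylus 0.79 [ 0.538 -0.304  0.049] [196. 271.]
stylus 0.66 [ 0.512 -0.394  0.043] [157. 297.]
stand 0.94 [ 0.476 -0.311 -0.003] [175. 275.]
punch_a 0.82 [ 0.415 -0.324  0.047] [146. 252.]
punch_a 0.72 [ 0.474 -0.314  0.048] [170. 261.]
punch_a 0.3 [ 0.544  0.039 -0.002] [286. 194.]
punch_a 0.3 [ 0.516 -0.113  0.185] [238. 167.]
punch_b 0.82 [ 0.415 -0.324  0.047] [146. 252.]
punch_b 0.72 [ 0.474 -0.314  0.048] [170. 261.]
punch_b 0.3 [ 0.544  0.039 -0.002] [286. 194.]
punch_b 0.3 [ 0.516 -0.113  0.185] [238. 167.]
carton 0.9 [ 0.545  0.043 -0.002] [287. 193.]
short_flap_hinge 0.91 [ 0.529 -0.063  0.113] [258. 181.]
short_flap_edge 0.67 [ 0.514 -0.111  0.183] [238. 167.]
long_flap_hinge 0.58 [0.567 0.144 0.112] [317. 141.]
long_flap_hinge 0.4 [ 0.476 -0.31  -0.002] [175. 274.]
long_flap_
[... 1565 characters left out ...]
sitions': array([ 1.10957951e+00,  3.12908801e-01,  1.49769235e+00, -1.82459252e-05,
        1.33102290e+00, -2.23387859e-01]), 'qd': array([-2.90804121e-04, -8.14367363e-04, -2.52435744e-04,  9.74213583e-05,
        1.08835375e-03,  8.22733049e-04]), 'joint_efforts': array([ 6.11376126e-04, -4.02112234e+01, -2.52412319e+01,  6.94700866e-02,
        3.19684774e-02,  2.01017707e-05]), 'tcp_pos': array([0.12369769, 0.51022093, 0.20651855]), 'tcp_rot': array([ 1.18632273e-01,  9.92938258e-01, -1.77655708e-05,  3.07733704e-06]), 'force': array([ 0.03740052, -0.47218382,  0.64257865]), 'torque': array([0.0092667 , 0.0196174 , 0.03444663]), 'finger_force': 0.0, 'gripper_width': 0.9960317970545134}
```

```bash
python3 - <<'E'
import cv2
im=cv2.imread('pics/scene0.png'); cv2.imwrite('pics/scene_c.png',cv2.resize(im[60:330,100:400],None,fx=2.2,fy=2.2,interpolation=cv2.INTER_CUBIC)[:600])
im=cv2.imread('pics/top0.png'); cv2.imwrite('pics/top_c.png',cv2.resize(im[130:320,110:440],None,fx=2.4,fy=2.4,interpolation=cv2.INTER_CUBIC))
E
```

```text
(no output)
```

View pics/scene_c.png

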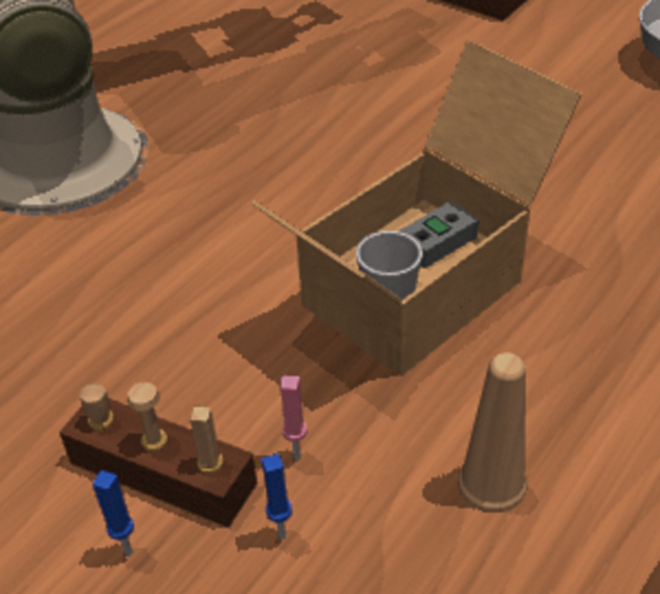

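View pics/top_c.png

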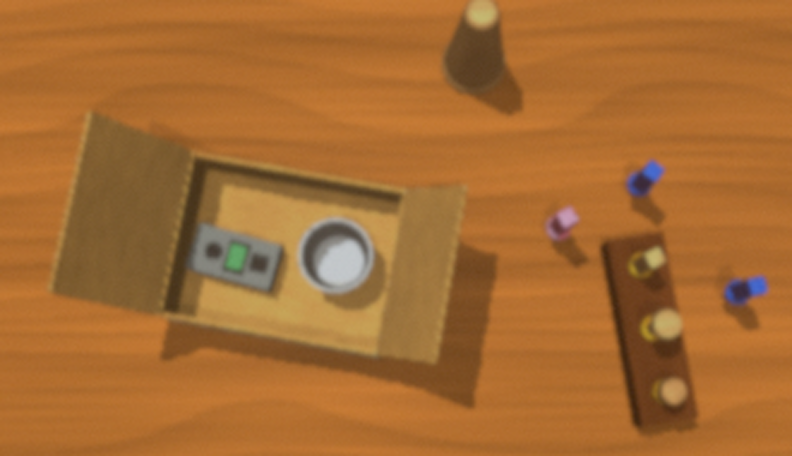

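The wooden square handle in the stand's right hole (scene px 196,270; top crop 650,262) is the stylus. The two blue ones (157,297 and 227,292) and the pink one (233,254) have the wrong colour and stand outside the stand. The round well is the recorder's left one (top crop 213,250), towards the long flap. I'll move in for a close look.

```bash
cat >> h.py <<'E'
def pose():
    s=robot.get_obs(); r=R.from_quat(s['tcp_rot']); y=r.apply([0,1,0])
    return s,s['tcp_pos'],r,np.degrees(np.arctan2(y[1],y[0]))
def plan(pts,g,step=.04,rot=8):
    """pts: list of (x,y,z,yangle or None) tool straight down; prints rows"""
    s,p,r,a=pose(); out=[]
    print('t',round(s['clock'],2),'tcp',p.round(4),'a',round(a,2),'tilt',np.degrees(np.arccos(-r.apply([0,0,1])[2])).round(2))
    for x,y,z,b in pts:
        b=a if b is None else b
        t=np.array([x,y,z]); n=max(1,int(np.ceil(max(np.linalg.norm(t-p)/step,abs(b-a)/rot))))
        for k in range(n,0,-1):
            sh=np.round(r.inv().apply((t-p)/k),3+(k==1)); tz=np.round(-(b-a)/k, 0 if k>1 else 1)
            out.append([g,*[float(v)+0.0 for v in sh],0,0,float(tz)])
            p=p+r.apply(sh); r=r*R.from_rotvec([0,0,np.radians(tz)]); a-=tz
    for i in range(0,len(out),12): print(str(out[i:i+12]).replace(' ',''))
E
python3 - <<'E'
from h import *
plan([(0.124,0.45,0.28,66),(0.36,0.0,0.30,-10),(0.45,-0.29,0.30,-80)],.05,step=.048)
p,o,r=P('wrist'); s,t,q,a=pose(); print(q.inv().apply(o-t),(q.inv()*r).as_matrix().round(3),p['vfov'])
E
```

```text
t 1.5 tcp [0.1237 0.5102 0.2065] a 76.37 tilt 0.0
[[0.05,-0.007,-0.029,-0.037,0,0,5.0],[0.05,-0.01,-0.0287,-0.0365,0,0,5.4],[0.05,-0.036,-0.029,-0.002,0,0,7.0],[0.05,-0.039,-0.024,-0.002,0,0,7.0],[0.05,-0.042,-0.019,-0.002,0,0,7.0],[0.05,-0.044,-0.014,-0.002,0,0,7.0],[0.05,-0.046,-0.008,-0.002,0,0,7.0],[0.05,-0.046,-0.003,-0.002,0,0,7.0],[0.05,-0.046,0.003,-0.002,0,0,7.0],[0.05,-0.045,0.009,-0.001,0,0,7.0],[0.05,-0.044,0.014,-0.002,0,0,7.0],[0.05,-0.042,0.02,-0.001,0,0,6.0]]
[[0.05,-0.0399,0.0236,-0.002,0,0,7.0],[0.05,-0.03,0.015,0.0,0,0,8.0],[0.05,-0.028,0.02,0.0,0,0,8.0],[0.05,-0.024,0.023,0.0,0,0,8.0],[0.05,-0.021,0.026,0.0,0,0,8.0],[0.05,-0.017,0.029,0.0,0,0,8.0],[0.05,-0.013,0.031,0.0,0,0,7.0],[0.05,-0.009,0.033,0.0,0,0,8.0],[0.05,-0.005,0.033,0.0,0,0,7.0],[0.05,-0.0003,0.0343,0.0,0,0,8.0]]
[ 0.07749704  0.00089777 -0.17836244] [[-0.     0.954  0.3  ]
 [ 1.     0.    -0.   ]
 [-0.     0.3   -0.954]] 58.36935380124899
```

>>> move_arm([
  [[0.05, -0.007, -0.029, -0.037, 0, 0, 5.0], [0.05, -0.01, -0.0287, -0.0365, 0, 0, 5.4], [0.05, -0.036, -0.029, -0.002, 0, 0, 7.0], [0.05, -0.039, -0.024, -0.002, 0, 0, 7.0], [0.05, -0.042, -0.019, -0.002, 0, 0, 7.0], [0.05, -0.044, -0.014, -0.002, 0, 0, 7.0], [0.05, -0.046, -0.008, -0.002, 0, 0, 7.0], [0.05, -0.046, -0.003, -0.002, 0, 0, 7.0], [0.05, -0.046, 0.003, -0.002, 0, 0, 7.0], [0.05, -0.045, 0.009, -0.001, 0, 0, 7.0], [0.05, -0.044, 0.014, -0.002, 0, 0, 7.0], [0.05, -0.042, 0.02, -0.001, 0, 0, 6.0]],
])

```text
clock: 2.7
tcp_pos: [0.3389, 0.0392, 0.2984]
tcp_rot: [0.727, 0.686, 0.0, 0.0]
force: [0.8, 1.3, 0.1]
gripper_width: 0.57
finger_force: 0.0
```

>>> move_arm([
  [[0.05, -0.0399, 0.0236, -0.002, 0, 0, 7.0], [0.05, -0.03, 0.015, 0.0, 0, 0, 8.0], [0.05, -0.028, 0.02, 0.0, 0, 0, 8.0], [0.05, -0.024, 0.023, 0.0, 0, 0, 8.0], [0.05, -0.021, 0.026, 0.0, 0, 0, 8.0], [0.05, -0.017, 0.029, 0.0, 0, 0, 8.0], [0.05, -0.013, 0.031, 0.0, 0, 0, 7.0], [0.05, -0.009, 0.033, 0.0, 0, 0, 8.0], [0.05, -0.005, 0.033, 0.0, 0, 0, 7.0], [0.05, -0.0003, 0.0343, 0.0, 0, 0, 8.0], [0.05, 0, 0, 0, 0, 0, 0]],
])

```text
clock: 3.8
tcp_pos: [0.4501, -0.2929, 0.2987]
tcp_rot: [0.996, 0.084, -0.001, -0.0]
force: [0.1, 0.0, -0.3]
gripper_width: 0.566
finger_force: 0.0
```

```bash
python3 - <<'E'
from h import *
s,p,r,a=pose(); print(s['clock'],p,a)
im,d=eyes.capture('wrist'); cv2.imwrite('pics/w1.png',im); np.save('w1.npy',d)
for t in ['stylus','stand','punch_a']:
    for x in spotter.place_of(t,'wrist')[:4]:
        w=world('wrist',x['location']); print(t,round(x['score'],2),w.round(4),proj('wrist',w).round())
C=cloud('wrist',d); np.save('c1.npy',C)
# handle top of wooden stylus: points z 0.120-0.132 near
m=(np.abs(C[...,2]-.126)<.005)&(np.hypot(C[...,0]-.536,C[...,1]+.304)<.03)
q=C[m]; print(len(q), q.mean(0), cv2.minAreaRect(q[:,:2].astype(np.float32)*1000))
m=(np.abs(C[...,2]-.05)<.004)&(d>0)
q=C[m]; print(len(q), cv2.minAreaRect(q[:,:2].astype(np.float32)*1000))
E
```

```text
3.8 [ 0.45014665 -0.2929103   0.29866457] -80.37794742466642
stylus 0.9 [ 0.5102 -0.3933  0.0423] [381. 123.]
stylus 0.87 [ 0.6194 -0.2999  0.046 ] [320.   0.]
stylus 0.77 [ 0.5774 -0.2225  0.0419] [240.  31.]
stylus 0.66 [ 0.5341 -0.3011  0.0539] [306.  87.]
stand 0.6 [ 0.4725 -0.3049  0.0039] [297. 138.]
punch_a 0.76 [ 0.4738 -0.3092  0.0538] [303. 144.]
punch_a 0.57 [ 0.4167 -0.315   0.0524] [298. 193.]
339 [ 0.53508004 -0.2976529   0.1278456 ] ((535.0607299804688, -297.8209228515625), (15.705550193786621, 16.036678314208984), 27.723234176635742)
8014 ((528.9147338867188, -186.7866668701172), (418.7962646484375, 236.4828643798828), 75.95530700683594)
```

View pics/w1.png

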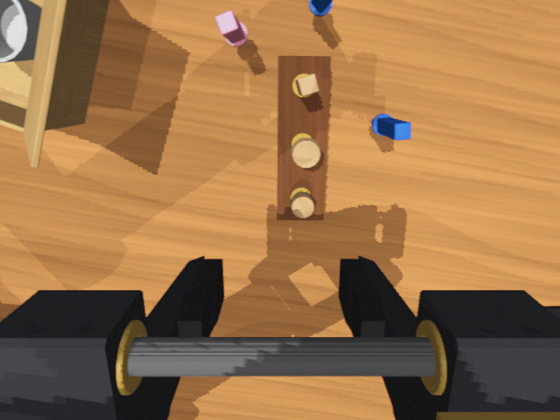

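Picture: stand with bulbous and mushroom punches at (302,205) and (305,152), the square wooden stylus at (308,86), decoys at (232,28), (320,5) and (390,128). The stylus handle measures 15.7×16.0 mm with its top at about 0.126 m, as it should be. Turned 27.7° in the world.

```bash
python3 - <<'E'
from h import *
plan([(0.535,-0.298,0.19,-62.3)],.05)
E
```

```text
t 4.0 tcp [ 0.45   -0.2892  0.3003] a -79.92 tilt 0.02
[[0.05,0.021,0.006,0.028,0,0,-4.0],[0.05,0.02,0.007,0.027,0,0,-5.0],[0.05,0.019,0.009,0.028,0,0,-4.0],[0.05,0.0187,0.0105,0.0273,0,0,-4.6]]
```

>>> move_arm([
  [[0.05, 0.021, 0.006, 0.028, 0, 0, -4.0], [0.05, 0.02, 0.007, 0.027, 0, 0, -5.0], [0.05, 0.019, 0.009, 0.028, 0, 0, -4.0], [0.05, 0.0187, 0.0105, 0.0273, 0, 0, -4.6], [0.05, 0, 0, 0, 0, 0, 0], [0.05, 0, 0, 0, 0, 0, 0], [0.05, 0, 0, 0, 0, 0, 0]],
])

```text
clock: 4.7
tcp_pos: [0.535, -0.2989, 0.1918]
tcp_rot: [0.971, 0.238, 0.001, 0.001]
force: [-0.5, 1.1, 0.4]
gripper_width: 0.566
finger_force: 0.0
```

```bash
python3 - <<'E'
from h import *
im,d=eyes.capture('wrist'); cv2.imwrite('pics/w2.png',im)
C=cloud('wrist',d); np.save('c2.npy',C)
m=(np.abs(C[...,2]-.126)<.005)&(np.hypot(C[...,0]-.536,C[...,1]+.304)<.03)&(d>0)
q=C[m]; rc=cv2.minAreaRect(q[:,:2].astype(np.float32)*1000); print(len(q), q.mean(0),rc )
m=(np.abs(C[...,2]-.05)<.003)&(d>0)&(np.hypot(C[...,0]-.5,C[...,1]+.3)<.08)
q=C[m]; print(len(q),q[:,2].mean(), cv2.minAreaRect(q[:,:2].astype(np.float32)*1000))
plan([(rc[0][0]/1000,rc[0][1]/1000,0.086,None)],.05)
E
```

```text
523 [ 0.53575931 -0.30202747  0.12588607] ((535.1920166015625, -302.0671691894531), (15.753286361694336, 15.930614471435547), 28.082983016967773)
6343 0.05020465207693364 ((493.538330078125, -308.9336242675781), (143.88926696777344, 56.1623420715332), 8.965638160705566)
t 4.75 tcp [ 0.535  -0.299   0.1918] a -62.46 tilt 0.17
[[0.05,0.0,0.001,0.035,0,0,-0.0],[0.05,-0.001,0.001,0.035,0,0,-0.0],[0.05,-0.0003,0.0005,0.0358,0,0,-0.0]]
```

View pics/w2.png

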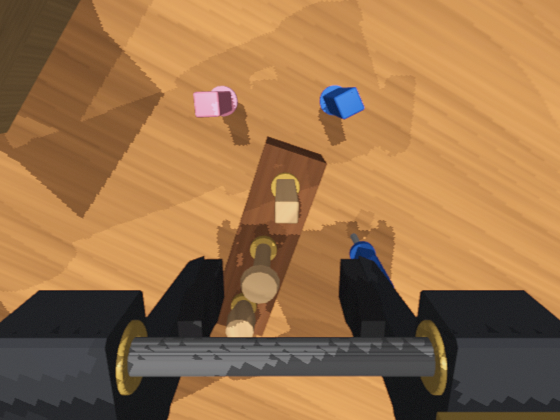

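The enlarged view confirms the stylus: square wooden handle at (287,208), brass collar at (285,187) in the stand; pink (215,103) and blue (342,100; 365,255) are outside it.

>>> move_arm([
  [[0.05, 0.0, 0.001, 0.035, 0, 0, 0], [0.05, -0.001, 0.002, 0.035, 0, 0, 0], [0.05, -0.0003, 0.0005, 0.0358, 0, 0, 0], [0.05, 0, 0, 0, 0, 0, 0], [0.05, 0, 0, 0, 0, 0, 0], [0.0, 0, 0, 0, 0, 0, 0], [0.0, 0, 0, 0, 0, 0, 0], [0.0, 0, 0, 0, 0, 0, 0], [0.0, 0, 0, 0, 0, 0, 0], [0.0, 0, 0, 0, 0, 0, 0]],
])

```text
clock: 5.75
tcp_pos: [0.5357, -0.3028, 0.0844]
tcp_rot: [0.971, 0.238, 0.0, 0.0]
force: [1.0, -0.1, 2.1]
gripper_width: 0.177
finger_force: 30.0
```

```bash
python3 - <<'E'
from h import *
plan([(0.535,-0.302,0.19,None)],.0)if 0 else None
s,p,r,a=pose(); print(s['clock'],p,s['tcp_rot'],a,s['gripper_width'],s['finger_force'],s['force'])
d=np.load('top0.npy'); C=cloud('top',d)
m=(np.abs(C[...,2]-.068)<.005)&(np.hypot(C[...,0]-.545,C[...,1]-.096)<.06); q=C[m]
print(len(q),q[:,2].mean(),cv2.minAreaRect(q[:,:2].astype(np.float32)*1000))
E
```

```text
5.75 [ 0.53571971 -0.30277689  0.08435805] [9.71177385e-01 2.38357573e-01 2.24994199e-04 3.20466108e-04] -62.42075723208195 0.17729623296884164 29.98404622077942 [ 0.9686486  -0.08817956  2.11370469]
653 0.06872976524553107 ((544.6804809570312, 97.11650085449219), (92.90150451660156, 73.04720306396484), 78.66979217529297)
```

```bash
python3 - <<'E'
from h import *
plan([(0.5357,-0.3028,0.164,None),(0.539,-0.10,0.30,-36),(0.542,0.075,0.305,-10)],0.0)
E
```

```text
t 5.75 tcp [ 0.5357 -0.3028  0.0844] a -62.42 tilt 0.04
[[0.0,0.0,0.0,-0.04,0,0,-0.0],[0.0,0.0,0.0001,-0.0396,0,0,-0.0],[0.0,0.014,-0.025,-0.019,0,0,-4.0],[0.0,0.016,-0.025,-0.02,0,0,-4.0],[0.0,0.017,-0.023,-0.019,0,0,-4.0],[0.0,0.019,-0.022,-0.02,0,0,-4.0],[0.0,0.02,-0.021,-0.019,0,0,-3.0],[0.0,0.021,-0.02,-0.02,0,0,-4.0],[0.0,0.0229,-0.0175,-0.0191,0,0,-3.4],[0.0,0.029,-0.02,-0.001,0,0,-5.0],[0.0,0.03,-0.018,-0.001,0,0,-5.0],[0.0,0.032,-0.015,-0.001,0,0,-5.0]]
[[0.0,0.033,-0.012,-0.001,0,0,-6.0],[0.0,0.0334,-0.0081,-0.0011,0,0,-5.0]]
```

>>> move_arm([
  [[0.0, 0, 0, -0.04, 0, 0, 0], [0.0, 0, 0, -0.04, 0, 0, 0], [0.0, 0.014, -0.025, -0.019, 0, 0, -4.0], [0.0, 0.016, -0.025, -0.02, 0, 0, -4.0], [0.0, 0.017, -0.023, -0.019, 0, 0, -4.0], [0.0, 0.019, -0.022, -0.02, 0, 0, -4.0], [0.0, 0.02, -0.021, -0.019, 0, 0, -3.0], [0.0, 0.021, -0.02, -0.02, 0, 0, -4.0], [0.0, 0.0229, -0.0175, -0.0191, 0, 0, -3.4], [0.0, 0.029, -0.02, -0.001, 0, 0, -5.0], [0.0, 0.03, -0.018, -0.001, 0, 0, -5.0], [0.0, 0.032, -0.015, -0.001, 0, 0, -5.0]],
])

```text
clock: 6.95
tcp_pos: [0.5402, 0.007, 0.3031]
tcp_rot: [0.823, 0.568, -0.0, -0.0]
force: [1.5, -0.0, -0.2]
gripper_width: 0.177
finger_force: 30.0
```

>>> move_arm([
  [[0.0, 0.033, -0.012, -0.001, 0, 0, -6.0], [0.0, 0.0334, -0.0081, -0.0011, 0, 0, -5.0], [0.0, 0, 0, 0, 0, 0, 0], [0.0, 0, 0, 0, 0, 0, 0], [0.0, 0, 0, 0, 0, 0, 0], [0.0, 0, 0, 0, 0, 0, 0]],
])

```text
clock: 7.55
tcp_pos: [0.542, 0.0741, 0.305]
tcp_rot: [0.767, 0.642, -0.0, -0.0]
force: [-0.2, 0.5, -0.6]
gripper_width: 0.177
finger_force: 30.0
```

```bash
python3 - <<'E'
from h import *
s,p,r,a=pose(); print(s['clock'],p,a,s['gripper_width'],s['finger_force'])
im,d=eyes.capture('wrist'); cv2.imwrite('pics/w3.png',im); np.save('w3.npy',d)
C=cloud('wrist',d); np.save('c3.npy',C)
for t in ['start_top','erase_top','recorder','short_flap_hinge','long_flap_hinge','long_flap_edge']:
    for x in spotter.place_of(t,'wrist')[:3]:
        w=world('wrist',x['location']); print(t,round(x['score'],2),w.round(4),proj('wrist',w).round())
m=((np.abs(C[...,2]-.068)<.004)&(np.hypot(C[...,0]-.545,C[...,1]-.096)<.055)&(d>0)).astype(np.uint8)
n,l,st,ce=cv2.connectedComponentsWithStats(m); i=1+np.argmax(st[1:,4]); q=C[l==i]
print(len(q),q[:,2].mean(),cv2.minAreaRect(q[:,:2].astype(np.float32)*1000))
m=((np.abs(C[...,2]-.060)<.003)&(np.hypot(C[...,0]-.545,C[...,1]-.096)<.055)&(d>0)).astype(np.uint8)
n,l,st,ce=cv2.connectedComponentsWithStats(m)
for i in range(1,n):
    if st[i,4]>15: q=C[l==i]; print(st[i],q.mean(0),np.ptp(q,0))
E
```

```text
7.55 [0.54195863 0.07413665 0.30504565] -10.136235583570437 0.17666324696239466 29.983600974082947
start_top 0.48 [0.5509 0.1157 0.0583] [282. 124.]
start_top 0.31 [ 0.5438 -0.0069  0.0396] [294. 222.]
erase_top 0.54 [0.5382 0.0688 0.0611] [278. 167.]
recorder 0.87 [0.5442 0.0931 0.0398] [280. 143.]
recorder 0.49 [ 0.757  -0.1432 -0.001 ] [455. 276.]
long_flap_hinge 0.68 [0.5612 0.1431 0.1216] [288.  98.]
long_flap_hinge 0.54 [0.5474 0.0928 0.0393] [283. 143.]
2859 0.06835664199592893 ((543.4564819335938, 95.76651000976562), (84.42855834960938, 45.977447509765625), 74.2553939819336)
[275 119  11  11  96] [0.54893407 0.11541552 0.06024474] [0.01144268 0.01139393 0.00415542]
[271 160  12  12 115] [0.53650928 0.07112288 0.06016406] [0.01414158 0.01434895 0.00455975]
```

View pics/w3.png

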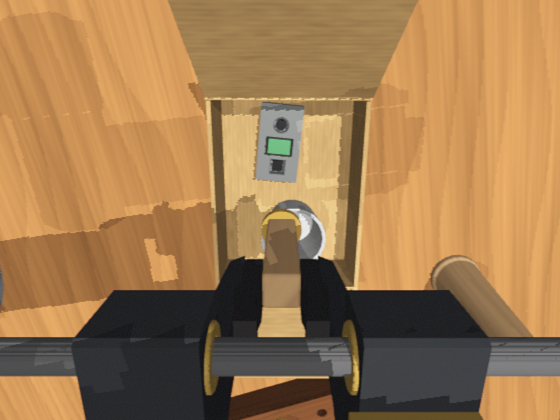

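Round well at (281,124), square well at (277,166), green display between; depth gives the round button at (0.549, 0.115, 0.060), in agreement with the recorder's outline (84.4×46.0 mm).

```bash
python3 - <<'E'
from h import *
s,p,r,a=pose()
print('collar expect',proj('wrist',p+np.array([0,0,-.0344])),'top',proj('wrist',p+np.array([0,0,.0416])))
plan([(0.549,0.1153,0.29,None),(0.549,0.1153,0.146,None)],0.0)
E
```

```text
collar expect [280.28918222 226.09182777] top [279.9516201  290.55239043]
t 7.9 tcp [0.5419 0.0749 0.3051] a -10.05 tilt 0.0
[[0.0,0.02,0.0,0.008,0,0,-0.0],[0.0,0.021,-0.0001,0.0071,0,0,-0.0],[0.0,0.0,0.0,0.036,0,0,-0.0],[0.0,0.0,0.0,0.036,0,0,-0.0],[0.0,0.0,0.0,0.036,0,0,-0.0],[0.0,0.0,0.0,0.036,0,0,-0.0]]
```

>>> move_arm([
  [[0.0, 0.02, 0, 0.008, 0, 0, 0], [0.0, 0.021, 0, 0.007, 0, 0, 0], [0.0, 0, 0, 0.036, 0, 0, 0], [0.0, 0, 0, 0.036, 0, 0, 0], [0.0, 0, 0, 0.036, 0, 0, 0], [0.0, 0, 0, 0.036, 0, 0, 0], [0.0, 0, 0, 0, 0, 0, 0], [0.0, 0, 0, 0, 0, 0, 0], [0.0, 0, 0, 0, 0, 0, 0]],
])

```text
clock: 8.8
tcp_pos: [0.5501, 0.1155, 0.1484]
tcp_rot: [0.766, 0.643, 0.001, 0.001]
force: [0.9, -0.0, -1.2]
gripper_width: 0.175
finger_force: 30.0
```

```bash
python3 - <<'E'
from h import *
s,p,r,a=pose(); print(s['force'])
plan([(0.549,0.1153,0.1312,None)],0.0)
E
```

```text
[ 0.86057353 -0.00850773 -1.17980173]
t 8.8 tcp [0.5501 0.1155 0.1484] a -10.03 tilt 0.21
[[0.0,-0.0004,-0.0012,0.0172,0,0,-0.0]]
```

>>> move_arm([
  [[0.0, 0, -0.001, 0.004, 0, 0, 0], [0.0, 0, 0, 0.004, 0, 0, 0], [0.0, 0, 0, 0.004, 0, 0, 0], [0.0, 0, 0, 0.004, 0, 0, 0], [0.0, 0, 0, 0, 0, 0, 0], [0.0, 0, 0, 0, 0, 0, 0], [0.0, 0, 0, 0, 0, 0, 0]],
])

```text
clock: 9.5
tcp_pos: [0.5487, 0.1157, 0.1311]
tcp_rot: [0.766, 0.643, 0.001, 0.001]
force: [-1.3, 0.0, 7.3]
gripper_width: 0.177
finger_force: 30.0
```

>>> move_arm([
  [[0.0, 0, 0, 0.001, 0, 0, 0], [0.0, 0, 0, 0, 0, 0, 0], [0.0, 0, 0, 0, 0, 0, 0], [0.0, 0, 0, 0, 0, 0, 0]],
])

```text
clock: 9.9
tcp_pos: [0.5491, 0.1157, 0.131]
tcp_rot: [0.766, 0.643, 0.001, 0.001]
force: [-1.1, 0.3, 11.7]
gripper_width: 0.177
finger_force: 30.0
```

```bash
python3 - <<'E'
from h import *
plan([(0.549,0.1155,0.29,None),(0.542,0.05,0.305,-16),(0.539,-0.11,0.30,-36),(0.5357,-0.3028,0.165,-62.4)],0.0,step=.045)
E
```

```text
t 9.9 tcp [0.5491 0.1157 0.131 ] a -10.02 tilt 0.21
[[0.0,0.0,0.0,-0.04,0,0,-0.0],[0.0,0.0,0.0,-0.04,0,0,-0.0],[0.0,0.0,0.0,-0.04,0,0,-0.0],[0.0,-0.0001,0.0005,-0.039,0,0,-0.0],[0.0,-0.033,0.002,-0.008,0,0,3.0],[0.0,-0.0325,0.0043,-0.0071,0,0,3.0],[0.0,-0.039,0.01,0.001,0,0,5.0],[0.0,-0.038,0.014,0.001,0,0,5.0],[0.0,-0.036,0.017,0.002,0,0,5.0],[0.0,-0.0343,0.0197,0.001,0,0,5.0],[0.0,-0.026,0.018,0.022,0,0,4.0],[0.0,-0.025,0.02,0.023,0,0,4.0]]
[[0.0,-0.024,0.022,0.022,0,0,5.0],[0.0,-0.021,0.024,0.023,0,0,4.0],[0.0,-0.02,0.025,0.022,0,0,5.0],[0.0,-0.0176,0.0275,0.023,0,0,4.4]]
```

>>> move_arm([
  [[0.0, 0, 0, -0.04, 0, 0, 0], [0.0, 0, 0, -0.04, 0, 0, 0], [0.0, 0, 0, -0.04, 0, 0, 0], [0.0, 0, 0, -0.039, 0, 0, 0], [0.0, -0.033, 0.002, -0.008, 0, 0, 3.0], [0.0, -0.0325, 0.0043, -0.0071, 0, 0, 3.0], [0.0, -0.039, 0.01, 0.001, 0, 0, 5.0], [0.0, -0.038, 0.014, 0.001, 0, 0, 5.0], [0.0, -0.036, 0.017, 0.002, 0, 0, 5.0], [0.0, -0.0343, 0.0197, 0.001, 0, 0, 5.0], [0.0, -0.026, 0.018, 0.022, 0, 0, 4.0], [0.0, -0.025, 0.02, 0.023, 0, 0, 4.0]],
])

```text
clock: 11.1
tcp_pos: [0.5365, -0.1751, 0.2527]
tcp_rot: [0.921, 0.389, 0.0, 0.0]
force: [0.3, 0.1, -0.5]
gripper_width: 0.177
finger_force: 30.0
```

>>> move_arm([
  [[0.0, -0.024, 0.022, 0.022, 0, 0, 5.0], [0.0, -0.021, 0.024, 0.023, 0, 0, 4.0], [0.0, -0.02, 0.025, 0.022, 0, 0, 5.0], [0.0, -0.0176, 0.0275, 0.023, 0, 0, 4.4], [0.0, 0, 0, 0, 0, 0, 0], [0.0, 0, 0, 0, 0, 0, 0], [0.0, 0, 0, 0, 0, 0, 0], [0.0, 0, 0, 0, 0, 0, 0]],
])

```text
clock: 11.9
tcp_pos: [0.5348, -0.3018, 0.1643]
tcp_rot: [0.971, 0.239, 0.0, 0.001]
force: [-0.8, 0.3, -0.6]
gripper_width: 0.174
finger_force: 30.0
```

```bash
python3 - <<'E'
from h import *
plan([(0.5357,-0.3028,0.12,-62.4),(0.5357,-0.3028,0.0844,-62.4)],0.0)
im,d=eyes.capture('wrist'); cv2.imwrite('pics/w4.png',im)
E
```

```text
t 11.9 tcp [ 0.5348 -0.3018  0.1643] a -62.33 tilt 0.09
[[0.0,0.0,0.001,0.022,0,0,0.0],[0.0,0.0003,0.0002,0.0223,0,0,0.1],[0.0,0.0,-0.0001,0.0356,0,0,-0.0]]
```

View pics/w4.png

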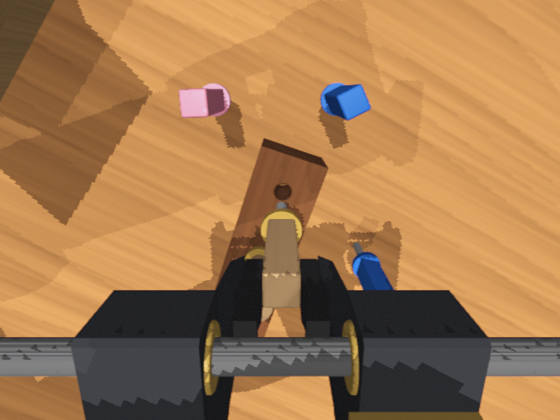

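The hole is at (283,190) and the stylus tip at (281,205) is lined up with it. I'll lower it.

>>> move_arm([
  [[0.0, 0.0003, 0.0012, 0.02, 0, 0, 0], [0.0, 0, 0, 0.02, 0, 0, 0], [0.0, 0, 0, 0.015, 0, 0, 0], [0.0, 0, 0, 0.012, 0, 0, 0], [0.0, 0, 0, 0.01, 0, 0, 0], [0.0, 0, 0, 0.003, 0, 0, 0], [0.0, 0, 0, 0, 0, 0, 0], [0.0, 0, 0, 0, 0, 0, 0], [0.0, 0, 0, 0, 0, 0, 0]],
])

```text
clock: 12.85
tcp_pos: [0.5358, -0.3039, 0.0844]
tcp_rot: [0.971, 0.238, 0.001, 0.001]
force: [0.8, 0.6, 6.1]
gripper_width: 0.176
finger_force: 30.0
```

>>> move_arm([
  [[0.05, 0, 0, 0, 0, 0, 0], [0.05, 0, 0, 0, 0, 0, 0], [0.05, 0, 0, 0, 0, 0, 0], [0.05, 0, 0, -0.02, 0, 0, 0], [0.05, 0, 0, -0.04, 0, 0, 0], [0.05, 0, 0, -0.04, 0, 0, 0], [0.05, 0, 0, -0.03, 0, 0, 0], [0.0, 0, 0, 0, 0, 0, 0], [0.0, 0, 0, 0, 0, 0, 0], [0.0, 0, 0, 0, 0, 0, 0]],
])

```text
clock: 13.85
tcp_pos: [0.5347, -0.3032, 0.2116]
tcp_rot: [0.971, 0.238, -0.001, -0.001]
force: [0.7, -0.3, 0.1]
gripper_width: 0.321
finger_force: 0.0
```

```bash
python3 - <<'E'
from h import *
s,p,r,a=pose(); print(p,a,s['gripper_width'])
im,d=eyes.capture('wrist'); C=cloud('wrist',d)
m=(np.abs(C[...,2]-.126)<.005)&(np.hypot(C[...,0]-.536,C[...,1]+.304)<.03)&(d>0)
q=C[m]; print(len(q), q.mean(0),cv2.minAreaRect(q[:,:2].astype(np.float32)*1000))
# carton pose from top view depth
d=np.load('top0.npy'); C=cloud('top',d)
# rotate to carton frame, yaw search using walls via rim points
Y=np.radians(-10.); c=np.array([.545,.042]); ex=np.array([np.cos(Y),np.sin(Y)]); ey=np.array([-ex[1],ex[0]])
L=np.stack([(C[...,:2]-c)@ex,(C[...,:2]-c)@ey,C[...,2]],-1)
m=(d>0)&(L[...,2]>.105)&(L[...,2]<.113)&(abs(L[...,1])<.09)&(abs(L[...,0])<.1)
q=L[m]
for sgn in (-1,1):
    k=q[q[:,0]*sgn>.05]; print('rim',sgn,len(k),np.median(k[:,0]),np.polyfit(k[:,1],k[:,0],1))
for nm,lo,hi in(('short',-.22,-.1),('long',.1,.24)):
    k=L[(d>0)&(L[...,2]>.13)&(L[...,1]>lo)&(L[...,1]<hi)&(abs(L[...,0])<.12)]
    print(nm,len(k),np.polyfit(k[:,2],k[:,1],1),k[:,2].max(),np.percentile(k[:,0],[1,99]),k[:,1].min(),k[:,1].max())
E
```

```text
[ 0.53469122 -0.30319791  0.21159678] -62.428913139034044 0.3207648775485068
486 [ 0.53594944 -0.30292429  0.12588516] ((535.4107055664062, -303.30133056640625), (16.27693748474121, 15.52463150024414), 27.396337509155273)
rim -1 121 -0.07796954379948717 [ 0.00782508 -0.07793045]
rim 1 154 0.07584335267534598 [0.00691128 0.07581216]
short 1545 [-0.74372014 -0.01686949] 0.1922684456784438 [-0.0794901   0.07513315] -0.16005771933392146 -0.11076532270821408
long 3181 [0.61319361 0.02730451] 0.2339428812913813 [-0.07756074  0.07707053] 0.10223759068398362 0.1741425641495666
```

The stylus is back in the stand (top at 0.126 m, upright). Next is the short flap.

```bash
cat >> h.py <<'E'
def loc(y,z,x=0.):
    t=np.radians(-10.3); return (.544+x*np.cos(t)-y*np.sin(t),.042+x*np.sin(t)+y*np.cos(t),z,-10.3)
E
python3 - <<'E'
from h import *
F=[(-.16,.155),(-.135,.167),(-.1065,.1805),(-.083,.177),(-.062,.166),(-.046,.149),(-.039,.1325),(-.036,.117),(-.036,.1135)]
plan([loc(-.215,.20),loc(-.215,.15)]+[loc(y-.009,z) for y,z in F],0.0,step=.03)
E
```

```text
t 13.9 tcp [ 0.5347 -0.3032  0.2116] a -62.43 tilt 0.16
[[0.0,0.005,-0.019,0.002,0,0,-7.0],[0.0,0.007,-0.018,0.002,0,0,-8.0],[0.0,0.01,-0.017,0.002,0,0,-7.0],[0.0,0.012,-0.015,0.001,0,0,-8.0],[0.0,0.014,-0.014,0.002,0,0,-7.0],[0.0,0.015,-0.012,0.001,0,0,-8.0],[0.0,0.0175,-0.0095,0.0019,0,0,-7.1],[0.0,0.0,0.0,0.025,0,0,-0.0],[0.0,-0.0001,0.0001,0.025,0,0,-0.0],[0.0,0.023,0.0,-0.002,0,0,-0.0],[0.0,0.023,0.0,-0.0029,0,0,-0.0],[0.0,0.025,-0.0001,-0.012,0,0,-0.0]]
[[0.0,0.014,0.0,-0.007,0,0,-0.0],[0.0,0.0146,0.0,-0.0064,0,0,-0.0],[0.0,0.0234,0.0,0.0035,0,0,-0.0],[0.0,0.021,0.0,0.011,0,0,-0.0],[0.0,0.016,0.0,0.0171,0,0,-0.0],[0.0,0.007,0.0001,0.0165,0,0,-0.0],[0.0,0.003,0.0,0.0155,0,0,-0.0],[0.0,0.0,0.0,0.0035,0,0,-0.0]]
```

>>> move_arm([
  [[0.0, 0.005, -0.019, 0.002, 0, 0, -7.0], [0.0, 0.007, -0.018, 0.002, 0, 0, -8.0], [0.0, 0.01, -0.017, 0.002, 0, 0, -7.0], [0.0, 0.012, -0.015, 0.001, 0, 0, -8.0], [0.0, 0.014, -0.014, 0.002, 0, 0, -7.0], [0.0, 0.015, -0.012, 0.001, 0, 0, -8.0], [0.0, 0.0175, -0.0095, 0.0019, 0, 0, -7.1], [0.0, 0, 0, 0.025, 0, 0, 0], [0.0, 0, 0, 0.025, 0, 0, 0], [0.0, 0.023, 0, -0.002, 0, 0, 0], [0.0, 0.023, 0, -0.003, 0, 0, 0], [0.0, 0.025, 0, -0.012, 0, 0, 0]],
])

```text
clock: 15.1
tcp_pos: [0.5178, -0.099, 0.1664]
tcp_rot: [0.768, 0.64, -0.001, -0.002]
force: [1.6, 0.1, 0.9]
gripper_width: 0.003
finger_force: 0.0
```

>>> move_arm([
  [[0.0, 0.014, 0, -0.007, 0, 0, 0], [0.0, 0.0146, 0, -0.0064, 0, 0, 0], [0.0, 0.0234, 0, 0.0035, 0, 0, 0], [0.0, 0.021, 0, 0.011, 0, 0, 0], [0.0, 0, 0, 0, 0, 0, 0], [0.0, 0.008, 0, 0.0085, 0, 0, 0], [0.0, 0.008, 0, 0.0085, 0, 0, 0], [0.0, 0.007, 0, 0.0165, 0, 0, 0], [0.0, 0.003, 0, 0.0155, 0, 0, 0], [0.0, 0, 0, 0.0035, 0, 0, 0], [0.0, 0, 0, 0, 0, 0, 0], [0.0, 0, 0, 0, 0, 0, 0]],
])

```text
clock: 16.3
tcp_pos: [0.5368, -0.003, 0.1153]
tcp_rot: [0.768, 0.64, 0.0, 0.0]
force: [-0.9, 0.1, -0.1]
gripper_width: 0.004
finger_force: 0.0
```

```bash
python3 - <<'E'
from h import *
s,p,r,a=pose(); print(p,a,s['gripper_width'],s['force'])
im,d=eyes.capture('scene'); cv2.imwrite('pics/s2.png',cv2.resize(im[60:330,100:400],None,fx=2.,fy=2.))
print('goal',loc(-.045,.1135))
E
```

```text
[ 0.53683683 -0.00295884  0.11531162] -10.34996173680542 0.0037199775385139203 [-0.93251698  0.14076862 -0.09235   ]
goal (np.float64(0.5359539003197643), np.float64(-0.0022748267070093683), 0.1135, -10.3)
```

View pics/s2.png

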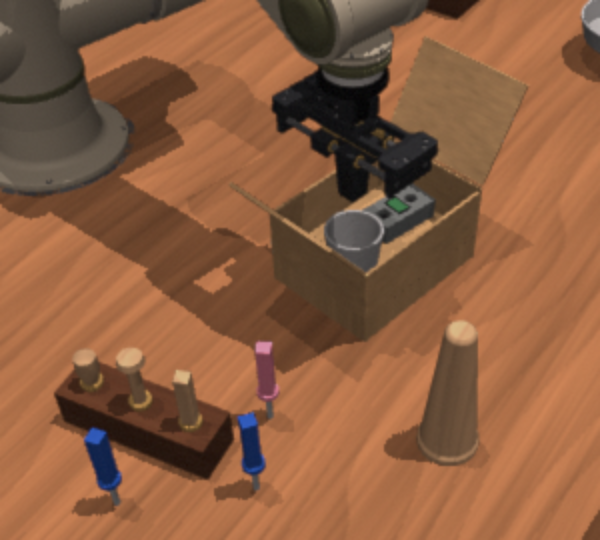

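The picture shows the short flap's edge at (233,186), still open. The arm lagged and the tip passed over the edge. I'll go back round and push more slowly, with pauses.

```bash
python3 - <<'E'
from h import *
im,d=eyes.capture('top'); C=cloud('top',d)
w=np.array(loc(0,0)[:2]); t=np.radians(-10.3); ex=np.array([np.cos(t),np.sin(t)]); ey=np.array([-ex[1],ex[0]])
L=np.stack([(C[...,:2]-w)@ex,(C[...,:2]-w)@ey,C[...,2]],-1)
k=L[(d>0)&(L[...,2]>.125)&(L[...,2]<.21)&(L[...,1]>-.22)&(L[...,1]<-.105)&(abs(L[...,0])<.09)]
print('short',len(k),np.polyfit(k[:,2],k[:,1],1),k[:,2].max(),k[:,1].min())
plan([loc(-.045,.235),loc(-.235,.235),loc(-.235,.14)],0.0,step=.04)
E
```

```text
short 1664 [-0.74813469 -0.01606311] 0.19107652604544456 -0.1596208246961051
t 16.4 tcp [ 0.5368 -0.0029  0.1154] a -10.35 tilt 0.07
[[0.0,0.0,0.0,-0.04,0,0,-0.0],[0.0,0.0,0.0,-0.04,0,0,-0.0],[0.0,0.0005,-0.0008,-0.0396,0,0,-0.0],[0.0,-0.038,0.0,0.0,0,0,-0.0],[0.0,-0.038,0.0,0.0,0,0,-0.0],[0.0,-0.038,0.0,0.0,0,0,-0.0],[0.0,-0.038,0.0,0.0,0,0,-0.0],[0.0,-0.038,0.0001,0.0,0,0,-0.0],[0.0,0.0,0.0,0.032,0,0,-0.0],[0.0,0.0,0.0,0.032,0,0,-0.0],[0.0,0.0,-0.0001,0.031,0,0,-0.0]]
```

>>> move_arm([
  [[0.0, 0, 0, -0.04, 0, 0, 0], [0.0, 0, 0, -0.04, 0, 0, 0], [0.0, 0, 0, -0.04, 0, 0, 0], [0.0, -0.038, 0, 0, 0, 0, 0], [0.0, -0.038, 0, 0, 0, 0, 0], [0.0, -0.038, 0, 0, 0, 0, 0], [0.0, -0.038, 0, 0, 0, 0, 0], [0.0, -0.038, 0, 0, 0, 0, 0], [0.0, 0, 0, 0, 0, 0, 0], [0.0, 0, 0, 0.032, 0, 0, 0], [0.0, 0, 0, 0.032, 0, 0, 0], [0.0, 0, 0, 0.031, 0, 0, 0]],
])

```text
clock: 17.6
tcp_pos: [0.5026, -0.189, 0.1391]
tcp_rot: [0.768, 0.641, 0.0, 0.001]
force: [0.4, 0.5, -0.3]
gripper_width: 0.007
finger_force: 0.0
```

>>> move_arm([
  [[0.0, 0, 0, 0, 0, 0, 0], [0.0, 0, 0, 0, 0, 0, 0], [0.0, 0, 0, 0, 0, 0, 0]],
])

```text
clock: 17.9
tcp_pos: [0.5033, -0.1898, 0.1418]
tcp_rot: [0.768, 0.641, 0.001, 0.002]
force: [0.7, -0.2, 0.4]
gripper_width: 0.005
finger_force: 0.0
```

```bash
python3 - <<'E'
from h import *
F=[(-.16,.145),(-.135,.155),(-.1065,.17),(-.083,.172),(-.062,.163),(-.046,.148),(-.039,.1325),(-.036,.117),(-.036,.1125)]
plan([loc(y-.009,z) for y,z in F],0.0,step=.018)
E
```

```text
t 17.9 tcp [ 0.5033 -0.1898  0.1418] a -10.31 tilt 0.19
[[0.0,0.017,0.0,-0.001,0,0,-0.0],[0.0,0.016,0.0,-0.001,0,0,-0.0],[0.0,0.017,-0.001,-0.001,0,0,-0.0],[0.0,0.0163,-0.0004,-0.0003,0,0,-0.0],[0.0,0.013,0.0,-0.005,0,0,-0.0],[0.0,0.012,0.0,-0.005,0,0,-0.0],[0.0,0.014,0.0,-0.008,0,0,-0.0],[0.0,0.0145,0.0,-0.0071,0,0,-0.0],[0.0,0.012,0.0,-0.001,0,0,-0.0],[0.0,0.0115,0.0,-0.001,0,0,-0.0],[0.0,0.011,0.0,0.004,0,0,-0.0],[0.0,0.01,0.0,0.005,0,0,-0.0]]
[[0.0,0.008,0.0,0.007,0,0,-0.0],[0.0,0.008,-0.0001,0.008,0,0,-0.0],[0.0,0.0071,0.0,0.0154,0,0,-0.0],[0.0,0.003,0.0,0.0155,0,0,-0.0],[0.0,0.0,-0.0001,0.0045,0,0,-0.0]]
```

>>> move_arm([
  [[0.0, 0.017, 0, -0.001, 0, 0, 0], [0.0, 0.016, 0, -0.001, 0, 0, 0], [0.0, 0.017, 0, -0.001, 0, 0, 0], [0.0, 0.0163, 0, 0, 0, 0, 0], [0.0, 0.013, 0, -0.005, 0, 0, 0], [0.0, 0.012, 0, -0.005, 0, 0, 0], [0.0, 0, 0, 0, 0, 0, 0], [0.0, 0, 0, 0, 0, 0, 0]],
])

```text
clock: 18.7
tcp_pos: [0.5189, -0.0997, 0.153]
tcp_rot: [0.768, 0.641, 0.0, 0.0]
force: [0.0, -0.9, -0.3]
gripper_width: 0.004
finger_force: 0.0
```

```bash
python3 - <<'E'
from h import *
s,p,r,a=pose(); print(p,a,s['gripper_width'],s['force'])
im,d=eyes.capture('scene'); cv2.imwrite('pics/s3.png',cv2.resize(im[60:260,180:400],None,fx=3,fy=3))
E
```

```text
[ 0.51891607 -0.0996811   0.15297574] -10.301807251903222 0.003662398645903311 [ 0.02027319 -0.87119897 -0.27891407]
```

View pics/s3.png

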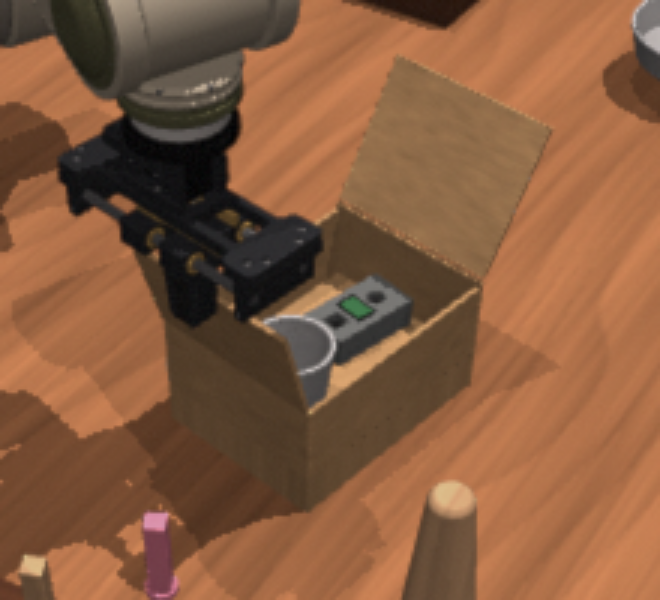

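Picture: the finger at (190,300) now pushes the short flap from outside, and the flap is turning up. I'll continue.

>>> move_arm([
  [[0.0, 0.014, 0, -0.008, 0, 0, 0], [0.0, 0.0145, 0, -0.007, 0, 0, 0], [0.0, 0.012, 0, -0.001, 0, 0, 0], [0.0, 0.0115, 0, 0, 0, 0, 0], [0.0, 0.011, 0, 0.003, 0, 0, 0], [0.0, 0.01, 0, 0.005, 0, 0, 0], [0.0, 0.008, 0, 0.007, 0, 0, 0], [0.0, 0.008, 0, 0.008, 0, 0, 0], [0.0, 0, 0, 0, 0, 0, 0], [0.0, 0, 0, 0, 0, 0, 0]],
])

```text
clock: 19.75
tcp_pos: [0.5348, -0.0111, 0.1456]
tcp_rot: [0.768, 0.641, 0.0, -0.0]
force: [-1.4, -0.4, -0.6]
gripper_width: 0.005
finger_force: 0.1
```

```bash
cat > flap.py <<'E'
from h import *
def flaps():
    s,p,r,a=pose(); print(s['clock'],'tcp',p.round(4),s['force'].round(1))
    for n in('scene','top'):
        im,d=eyes.capture(n)
        for nm in('short_flap','long_flap'):
            h=np.array(loc(-.104,.1125) if nm[0]=='s' else loc(.104,.1175))[:3]
            for x in spotter.place_of(nm+'_edge',n)[:1]:
                v=world(n,x['location']); print(n,nm,round(x['score'],2),v.round(3),'up',(v-h)[2].round(3),'along',((v-h)[:2]@np.array(loc(1,0)[:2])-(v-h)[:2]@np.array(loc(0,0)[:2])).round(3))
if __name__=='__main__': flaps()
E
python3 flap.py
```

```text
19.75 tcp [ 0.5348 -0.0111  0.1456] [-1.4 -0.4 -0.6]
scene short_flap 0.96 [0.538 0.004 0.178] up 0.065 along 0.066
scene long_flap 0.69 [0.574 0.211 0.228] up 0.11 along 0.067
top short_flap 0.45 [0.539 0.072 0.059] up -0.053 along 0.133
top long_flap 0.57 [0.576 0.21  0.229] up 0.112 along 0.067
```

>>> move_arm([
  [[0.0, 0.003, 0, 0.008, 0, 0, 0], [0.0, 0.003, 0, 0.008, 0, 0, 0], [0.0, 0.001, 0, 0.008, 0, 0, 0], [0.0, 0, 0, 0.006, 0, 0, 0], [0.0, 0, 0, 0.004, 0, 0, 0], [0.0, 0, 0, 0, 0, 0, 0], [0.0, 0, 0, 0, 0, 0, 0]],
])

```text
clock: 20.75
tcp_pos: [0.536, -0.0054, 0.1118]
tcp_rot: [0.768, 0.641, -0.0, 0.0]
force: [0.3, -0.1, -1.0]
gripper_width: 0.007
finger_force: 0.0
```

```bash
python3 flap.py
```

```text
20.75 tcp [ 0.536  -0.0054  0.1118] [ 0.3 -0.1 -1. ]
scene short_flap 0.75 [0.54  0.023 0.148] up 0.036 along 0.084
scene long_flap 0.79 [0.576 0.211 0.228] up 0.111 along 0.068
```

```bash
python3 - <<'E'
from h import *
im,d=eyes.capture('scene'); cv2.imwrite('pics/s4.png',cv2.resize(im[80:240,200:380],None,fx=3.5,fy=3.5))
E
```

```text
(no output)
```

View pics/s4.png

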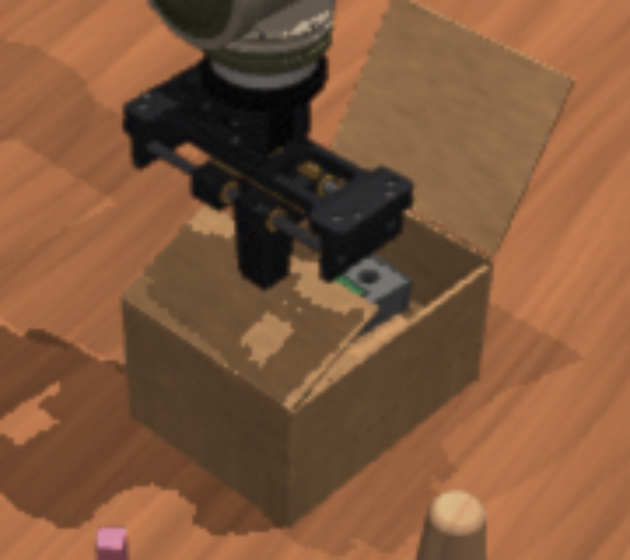

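Picture: the short flap is partly closed, its free edge at about (375,310), and the finger tip shows at (262,282) before the flap. The TCP reads below the flap plane, so I'll check numerically.

```bash
python3 - <<'E'
from h import *
s,p,r,a=pose(); print(s['clock'],p,s['force'],proj('scene',p))
im,d=eyes.capture('scene'); C=cloud('scene',d)
def L(c):
    q=c[:2]-np.array(loc(0,0)[:2]); t=np.radians(-10.3); return np.array([q@[np.cos(t),np.sin(t)],q@[-np.sin(t),np.cos(t)],c[2]]).round(4)
for u,v in [(275,158),(275,162),(262,162),(255,165),(276,176),(283,179),(290,171),(295,168),(240,163),(284,195)]: print(u,v,L(C[v,u]))
E
```

```text
21.1 [ 0.53604514 -0.00530978  0.11182781] [-0.18338564 -0.55183532 -0.74015427] [274.33368528 168.61605715]
275 158 [ 0.0134 -0.0592  0.1583]
275 162 [ 0.0142 -0.06    0.1475]
262 162 [-0.0231 -0.0649  0.1286]
255 165 [-0.0318 -0.0795  0.1233]
276 176 [ 0.0318 -0.075   0.1255]
283 179 [ 0.0522 -0.0736  0.1282]
290 171 [ 0.0502 -0.0483  0.1349]
295 168 [ 0.0549 -0.0367  0.1394]
240 163 [-0.0667 -0.0951  0.1183]
284 195 [ 0.0793 -0.0991  0.1142]
```

The flap surface at the finger is about 27 mm above the TCP, so the finger's contact end is effectively that much higher than assumed. I'll shift sideways to x = −53 mm, clear of the cup, and press further down.

>>> move_arm([
  [[0.0, 0, 0, -0.04, 0, 0, 0], [0.0, 0, -0.026, 0, 0, 0, 0], [0.0, 0, -0.027, 0, 0, 0, 0], [0.0, 0, 0, 0, 0, 0, 0], [0.0, 0, 0, 0.025, 0, 0, 0], [0.0, 0, 0, 0.015, 0, 0, 0], [0.0, 0, 0, 0.006, 0, 0, 0], [0.0, 0, 0, 0.005, 0, 0, 0], [0.0, 0, 0, 0, 0, 0, 0], [0.0, 0, 0, 0, 0, 0, 0]],
])

```text
clock: 22.15
tcp_pos: [0.4843, 0.0041, 0.1012]
tcp_rot: [0.768, 0.641, 0.0, 0.0]
force: [-0.5, -0.1, 0.1]
gripper_width: 0.001
finger_force: 0.0
```

```bash
cat > sh.py <<'E'
from h import *
s,p,r,a=pose(); print(s['clock'],p.round(4),s['force'].round(2))
im,d=eyes.capture('scene'); C=cloud('scene',d)
t=np.radians(-10.3); q=C[...,:2]-np.array(loc(0,0)[:2]); x=q@[np.cos(t),np.sin(t)]; y=q@[-np.sin(t),np.cos(t)]
for X in((.03,.07),(-.01,.03)):
    m=(d>0)&(x>X[0])&(x<X[1])&(y>-.098)&(y<-.02)&(C[...,2]>.105)&(C[...,2]<.115+.62*(y+.104)+.004)
    if m.sum()>30: k=np.polyfit(y[m],C[...,2][m],1); print(X,m.sum(),'angle',np.arctan(k[0]).round(3),'z at edge-20',np.polyval(k,-.034).round(4))
E
python3 sh.py
```

```text
22.15 [0.4843 0.0041 0.1012] [-0.49 -0.1   0.09]
(0.03, 0.07) 490 angle 0.247 z at edge-20 0.1316
(-0.01, 0.03) 459 angle 0.25 z at edge-20 0.1316
```

>>> move_arm([
  [[0.0, 0, 0, 0.006, 0, 0, 0], [0.0, 0, 0, 0.006, 0, 0, 0], [0.0, 0, 0, 0.004, 0, 0, 0], [0.0, 0, 0, 0, 0, 0, 0], [0.0, 0, 0, 0, 0, 0, 0]],
])

```text
clock: 22.7
tcp_pos: [0.4838, 0.0042, 0.0846]
tcp_rot: [0.768, 0.641, -0.0, -0.0]
force: [0.4, -0.6, -0.3]
gripper_width: 0.005
finger_force: 0.0
```

```bash
python3 sh.py
```

```text
22.7 [0.4838 0.0042 0.0846] [ 0.37 -0.62 -0.25]
(0.03, 0.07) 398 angle 0.005 z at edge-20 0.114
(-0.01, 0.03) 391 angle 0.013 z at edge-20 0.1143
```

```bash
python3 - <<'E'
from h import *
plan([loc(-.045,.12,-.053),loc(0,.29),loc(.245,.29),loc(.245,.172)],0.0,step=.045)
E
```

```text
t 22.75 tcp [0.4838 0.0042 0.0847] a -10.33 tilt 0.01
[[0.0,0.003,-0.0006,-0.0353,0,0,-0.0],[0.0,0.009,0.011,-0.034,0,0,-0.0],[0.0,0.009,0.01,-0.034,0,0,-0.0],[0.0,0.009,0.011,-0.034,0,0,-0.0],[0.0,0.009,0.01,-0.034,0,0,-0.0],[0.0,0.009,0.011,-0.034,0,0,-0.0],[0.0,0.041,0.0,0.0,0,0,-0.0],[0.0,0.041,0.0,0.0,0,0,-0.0],[0.0,0.041,0.0,0.0,0,0,-0.0],[0.0,0.041,0.0,0.0,0,0,-0.0],[0.0,0.04,0.0,0.0,0,0,-0.0],[0.0,0.041,-0.0001,0.0,0,0,-0.0]]
[[0.0,0.0,0.0,0.039,0,0,-0.0],[0.0,0.0,0.0,0.04,0,0,-0.0],[0.0,0.0,0.0,0.039,0,0,-0.0]]
```

>>> move_arm([
  [[0.0, 0, 0, -0.035, 0, 0, 0], [0.0, 0.01, 0.011, -0.034, 0, 0, 0], [0.0, 0.01, 0.01, -0.034, 0, 0, 0], [0.0, 0.009, 0.011, -0.034, 0, 0, 0], [0.0, 0.009, 0.01, -0.034, 0, 0, 0], [0.0, 0.009, 0.011, -0.034, 0, 0, 0], [0.0, 0.041, 0, 0, 0, 0, 0], [0.0, 0.041, 0, 0, 0, 0, 0], [0.0, 0.041, 0, 0, 0, 0, 0], [0.0, 0.041, 0, 0, 0, 0, 0], [0.0, 0.04, 0, 0, 0, 0, 0], [0.0, 0.041, 0, 0, 0, 0, 0]],
])

```text
clock: 23.95
tcp_pos: [0.5883, 0.2836, 0.2899]
tcp_rot: [0.768, 0.641, 0.0, 0.0]
force: [0.1, 1.2, 0.4]
gripper_width: 0.01
finger_force: 0.0
```

```bash
python3 sh.py
```

```text
23.95 [0.5883 0.2836 0.2899] [0.14 1.15 0.45]
(0.03, 0.07) 400 angle 0.003 z at edge-20 0.114
(-0.01, 0.03) 384 angle 0.002 z at edge-20 0.1139
```

>>> move_arm([
  [[0.0, 0, 0, 0, 0, 0, 0], [0.0, 0, 0, 0.039, 0, 0, 0], [0.0, 0, 0, 0.04, 0, 0, 0], [0.0, 0, 0, 0.039, 0, 0, 0], [0.0, 0, 0, 0, 0, 0, 0], [0.0, 0, 0, 0, 0, 0, 0]],
])

```text
clock: 24.6
tcp_pos: [0.5888, 0.2813, 0.1733]
tcp_rot: [0.768, 0.64, 0.0, 0.0]
force: [0.1, 0.3, 1.4]
gripper_width: 0.007
finger_force: 0.0
```

```bash
python3 - <<'E'
from h import *
F=[(.178,.200),(.140,.212),(.1065,.225),(.071,.220),(.036,.203),(.013,.1737),(.001,.148),(-.002,.125),(-.002,.1195)]
plan([loc(y+.009,z-.028) for y,z in F],0.0,step=.02)
E
```

```text
t 24.6 tcp [0.5888 0.2813 0.1733] a -10.38 tilt 0.06
[[0.0,-0.019,0.0,0.0,0,0,-0.0],[0.0,-0.019,-0.001,0.001,0,0,-0.0],[0.0,-0.0184,-0.0002,0.0003,0,0,-0.1],[0.0,-0.019,0.0,-0.006,0,0,0.0],[0.0,-0.019,0.0,-0.006,0,0,0.0],[0.0,-0.017,0.0,-0.007,0,0,0.0],[0.0,-0.0165,0.0,-0.006,0,0,0.0],[0.0,-0.018,0.0,0.002,0,0,0.0],[0.0,-0.0175,-0.0001,0.003,0,0,0.0],[0.0,-0.018,0.0,0.008,0,0,0.0],[0.0,-0.017,0.0,0.009,0,0,0.0],[0.0,-0.012,0.0,0.015,0,0,0.0]]
[[0.0,-0.011,0.0,0.0143,0,0,0.0],[0.0,-0.006,0.0,0.013,0,0,0.0],[0.0,-0.006,-0.0001,0.0126,0,0,0.0],[0.0,-0.002,0.0,0.012,0,0,0.0],[0.0,-0.0011,0.0,0.011,0,0,0.0],[0.0,0.0,0.0,0.0055,0,0,0.0]]
```

The short flap stays flat (0.003 rad). Next I'll sweep the long flap.

>>> move_arm([
  [[0.0, -0.019, 0, 0, 0, 0, 0], [0.0, -0.019, -0.001, 0.001, 0, 0, 0], [0.0, -0.0184, 0, 0, 0, 0, 0], [0.0, -0.019, 0, -0.006, 0, 0, 0], [0.0, -0.019, 0, -0.006, 0, 0, 0], [0.0, -0.017, 0, -0.007, 0, 0, 0], [0.0, -0.0165, 0, -0.006, 0, 0, 0], [0.0, -0.018, 0, 0.002, 0, 0, 0], [0.0, -0.0175, 0, 0.003, 0, 0, 0], [0.0, -0.018, 0, 0.008, 0, 0, 0], [0.0, -0.017, 0, 0.009, 0, 0, 0], [0.0, 0, 0, 0, 0, 0, 0]],
])

```text
clock: 25.8
tcp_pos: [0.5514, 0.0851, 0.1737]
tcp_rot: [0.769, 0.64, -0.0, -0.0]
force: [0.1, 1.0, 0.7]
gripper_width: 0.009
finger_force: 0.0
```

```bash
python3 flap.py
```

```text
25.8 tcp [0.5514 0.0851 0.1737] [0.1 1.  0.7]
scene short_flap 0.69 [0.54  0.028 0.112] up -0.0 along 0.089
scene long_flap 0.85 [0.546 0.06  0.216] up 0.098 along -0.086
top short_flap 0.61 [0.543 0.025 0.113] up 0.001 along 0.087
```

Long flap now at about 49°, following as planned. I'll finish the arc.

>>> move_arm([
  [[0.0, -0.012, 0, 0.015, 0, 0, 0], [0.0, -0.011, 0, 0.014, 0, 0, 0], [0.0, -0.006, 0, 0.013, 0, 0, 0], [0.0, -0.006, 0, 0.013, 0, 0, 0], [0.0, -0.002, 0, 0.012, 0, 0, 0], [0.0, -0.001, 0, 0.01, 0, 0, 0], [0.0, 0, 0, 0.005, 0, 0, 0], [0.0, 0, 0, 0, 0, 0, 0], [0.0, 0, 0, 0, 0, 0, 0]],
])

```text
clock: 27.0
tcp_pos: [0.5452, 0.0498, 0.0921]
tcp_rot: [0.768, 0.641, 0.0, 0.0]
force: [-0.1, 0.1, -0.4]
gripper_width: 0.008
finger_force: 0.0
```

```bash
python3 flap.py
```

```text
27.0 tcp [0.5452 0.0498 0.0921] [-0.1  0.1 -0.4]
scene long_flap 0.84 [0.538 0.017 0.119] up 0.002 along -0.13
top short_flap 0.71 [0.541 0.025 0.114] up 0.002 along 0.087
top long_flap 0.6 [0.543 0.028 0.112] up -0.006 along -0.118
```

>>> move_arm([
  [[0.0, 0, 0, 0.002, 0, 0, 0], [0.0, 0, 0, 0, 0, 0, 0], [0.0, 0, 0, -0.03, 0, 0, 0], [0.0, 0, 0, -0.045, 0, 0, 0], [0.0, 0, 0, -0.045, 0, 0, 0], [0.0, -0.01, -0.045, -0.02, 0, 0, 0], [0.0, -0.01, -0.045, 0, 0, 0, 0], [0.0, 0, -0.045, 0, 0, 0, 0], [0.0, 0, 0, 0, 0, 0, 0], [0.0, 0, 0, 0, 0, 0, 0]],
])

```text
clock: 28.3
tcp_pos: [0.4088, 0.0542, 0.2302]
tcp_rot: [0.768, 0.641, 0.001, 0.001]
force: [0.6, -0.1, -0.4]
gripper_width: 0.007
finger_force: 0.0
```

```bash
python3 - <<'E'
from h import *
s=robot.get_obs(); print(s['clock'],s['tcp_pos'],s['force'])
im,d=eyes.capture('scene'); C=cloud('scene',d); cv2.imwrite('pics/s5.png',cv2.resize(im[60:330,100:400],None,fx=2.2,fy=2.2))
t=np.radians(-10.3); q=C[...,:2]-np.array(loc(0,0)[:2]); x=q@[np.cos(t),np.sin(t)]; y=q@[-np.sin(t),np.cos(t)]; z=C[...,2]
for nm,lo,hi in(('short',-.098,-.04),('long',-.02,.098)):
    m=(d>0)&(abs(x)<.07)&(y>lo)&(y<hi)&(z>.09)&(z<.16); k=np.polyfit(y[m],z[m],1); print(nm,m.sum(),k[0].round(4),np.polyval(k,[lo,hi]).round(4),z[m].min(),z[m].max())
E
```

```text
28.3 [0.40880877 0.05415059 0.23017443] [ 0.55948816 -0.1416643  -0.38028531]
short 1000 0.0105 [0.1136 0.1142] 0.10967014832917887 0.11741634621058761
long 1731 -0.0122 [0.1202 0.1187] 0.11517924898438481 0.12408556662735593
```

View pics/s5.png

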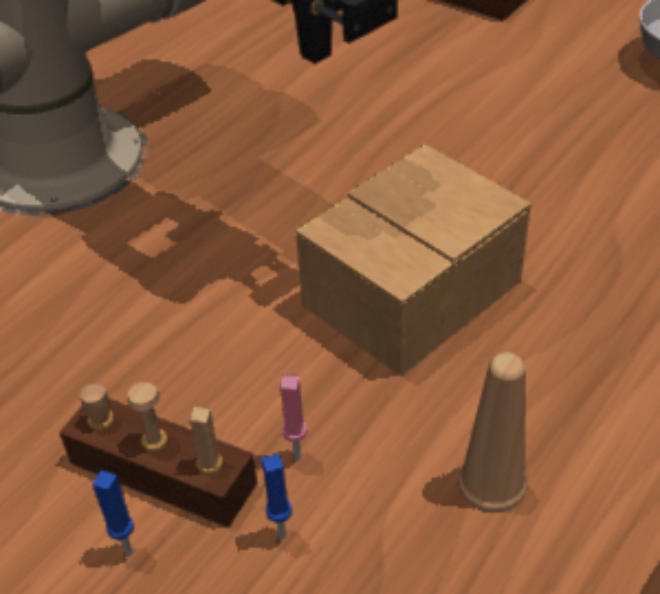

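The carton is shut with the long flap (440,200) over the short one (375,245). The stylus stands in its hole at (205,440), and the punches and cone are in place. The arm is clear.

```bash
python3 -c "
from cell import order; print(order.finish_job())"
```

```text
the job is handed in; nothing more can be done
None
```

I handed the job in at about 28 s on the robot's clock: start button pressed, short flap then long flap folded flat (each about 0.01 rad by depth), and the stylus released back in its hole. The other tools and the cone look untouched; the cup was not re-checked once the carton was shut, and the hand-in returned no verdict.

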